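# Unclamp the glued model house and pack it in its case

### The job

The little twin-gabled house has finished gluing in the bench vise: pull the vise's sliding jaw all the way back by its handle plate, lift the house out and stand it upright, gently, on the floor of the open case. Let go of it, then swing the case's lid over and press it down until it is fully shut. Leave the jaw open, and do not disturb the glue bottle, the brush, the white tower or the dark cone.

Things in the scene. Friction and masses are not known exactly. Their poses are not given: they have to be found in the camera images.
- vise: Aluminium vise fixed to the table; bed 255 x 90 mm (x = -120 to 135), top at z = 30 mm. Origin on the table, x along the slide towards the fixed jaw, z up. Dark steel fixed jaw at x = 100 to 126 mm, 80 mm wide, top z = 55 mm; the sliding jaw is on the -x side. The clamped house stands on the bed, origin near x = 60 mm, long side along x.
- vise_jaw (a joint): Opening of the dark sliding jaw in m: about 0 clamped, 0.05 fully open, moving along the vise's -x; 4 N friction, stays where left. Block 70 mm wide, 75 mm long, top 52 mm above the table; a lip on its front reaches 8 mm over the house's plinth, so the house cannot rise until the jaw is back.
- jaw_handle (a point): Grip point in the middle of the jaw's upright steel handle plate, 82 mm above the table. Plate 12 mm thick along the slide, 44 mm wide across it, from 52 to 102 mm above the table. Axes as the vise's. It lies 60 mm behind the jaw's front face and moves with it.
- house: Model house of bare brown fibreboard, about 0.25 kg: plinth 80 x 50 x 8 mm, on it a block 50 (x) x 40 (y) mm with walls up to z = 44 mm and two gable roofs side by side, ridges along y at z = 56.5 mm. Origin at the centre of the plinth's underside, z up. The two y walls, 40 mm apart, are flat: grip there.
- case: Grey open-topped case fixed to the table, outside 180 (x) x 170 (y) x 68 mm high, walls and floor 5 mm. Origin at the centre of its underside, z up; the inside floor is at z = 5 mm. The lid is hinged on its +x rim.
- lid_hinge (a point): Middle of the hinge line of the lid, on the case's +x rim: 90 mm along x and 68.5 mm up from the case's origin; the hinge runs along the case's y. Axes as the case's.
- case_lid (a joint): Lid angle in rad: 0 fully shut (flat on the case), 1.57 upright, starts about upright, at most 1.9. The stiff hinge holds the lid wherever it is left; about 2 to 5 N at its free edge moves it.
- lid_edge (a point): Point on the lid's outer (upper when shut) face, mid-width, 150 mm from the hinge; z is that face's outward normal, x points to the hinge. The lid is a flat panel 180 mm long from the hinge, 170 mm wide, 8 mm thick, with a small dark tab (10 mm out, 50 mm wide) on its free edge.
- glue: White glue bottle, 48 mm diameter, 115 mm tall, origin under its centre. Leave alone.
- brush: Brush lying on the table along its x. Leave alone.
- white_tower: White card tower, 50 x 50 mm, 120 mm tall, with a notched top, origin under its centre. Leave alone.
- wedge_cone: Dark cone, 70 mm across, 100 mm tall, origin under its centre. Leave alone.
Things that resemble listed ones, but are neither listed nor needed, are in the scene too. Leave any green or yellow look-alike of the house alone.

How it is judged (in metres and radians):
On the way, in this order (a step that is already met when the one before it is completed fails the run):
1. the sliding jaw is pulled back by more than 35 mm with the house still standing on the vise bed (value of joint vise_jaw above 0.035 m and height (world z) of house below 0.036 m), for 0.1 s.
2. the house is lifted clear of the vise, its underside more than 70 mm above the table (height (world z) of house above 0.07 m), for 0.1 s.
3. the house stands upright on the case's floor, let go and at rest, the lid still open (x of house in the frame of case between -0.065 and 0.065 m and y of house in the frame of case between -0.065 and 0.065 m and z of house in the frame of case below 0.01 m and angle between house's own z axis and vertical below 0.1 rad and linear speed of house below 0.03 m/s and contact force between the fingers and house below 0.1 N and value of joint case_lid above 1 rad), for 0.2 s.
At the end, for the whole second after the job is handed in: The lid is shut to within 0.04 rad; the house stands upright (within 0.1 rad) and at rest on the case's floor, its origin within 65 mm of the case's centre along x and y and no more than 10 mm above the case's underside, not held; the vise jaw is still open by more than 30 mm (value of joint case_lid below 0.04 rad and x of house in the frame of case between -0.065 and 0.065 m and y of house in the frame of case between -0.065 and 0.065 m and z of house in the frame of case below 0.01 m and angle between house's own z axis and vertical below 0.1 rad and linear speed of house below 0.03 m/s and contact force between the fingers and house below 0.1 N and value of joint vise_jaw above 0.03 m); the robot touches nothing.
It fails at once if the glue bottle is moved by more than 30 mm (distance of glue from where it was at the start of the episode above 0.03 m).
It fails at once if the brush is moved by more than 30 mm (distance of brush from where it was at the start of the episode above 0.03 m).
It fails at once if the white tower is moved by more than 30 mm (distance of white_tower from where it was at the start of the episode above 0.03 m).
It fails at once if the dark cone is moved by more than 30 mm (distance of wedge_cone from where it was at the start of the episode above 0.03 m).
It fails at once if the house is dropped into the case: it moves faster than 0.5 m/s less than 30 mm above the case floor (x of house in the frame of case between -0.065 and 0.065 m and y of house in the frame of case between -0.065 and 0.065 m and z of house in the frame of case below 0.035 m and linear speed of house above 0.5 m/s).
It also fails if it takes over 72 s, if anything falls off the work surface, if the arm or the gripper's body presses on something with over 40 N, if the wrist force passes 120 N, or if a joint passes its speed limit or range.

### The arm

A 6-joint arm with a two-finger parallel gripper is mounted at the origin on the work surface. World frame = base frame: x ahead of the robot, y to its left, z up, the work surface at z = 0. Lengths are in m, angles in degrees, forces in N, time in s.
With the tool pointing down it reaches from about 0.35 to 0.875 m from the base axis. Payload 4.2 kg.
Tool frame: the origin (TCP) lies midway between the tips of the shut fingers; the grasp point (between the pads) lies arm.grasp_offset behind it (arm.grasp_offset is the distance from the TCP to the grasp point, in m); x points along the fingers, y is the direction in which the jaws open and shut, and the axes are right-handed (so a half turn about x gives the same grasp; the last joint's range is limited). The gripper opens to 85 mm and grips with 20 to 120 N. Pads are 22 mm wide; open, the fingers measure 114 mm over their backs; the gripper's body (76 mm by 85 mm) begins 54 mm behind the grasp point. The pads swing forward as they close: fully open they stand 13 mm farther back than shut.
Start: joints at [-59.381, 22.042, 0.453, 0, -68.411, -14.817], TCP at [0.17, -0.601, 0.231] pointing down, gripper open.
Joint ranges: [-179.83, 179.83], [-69.29, 118.12], [-61.27, 80.66], [-181.25, 117.63], [-171.15, -9.14], [-177.46, 177.46]. Speed limits (degrees/s): [159.86, 159.86, 180, 180, 180, 180].

### API

Orientations are given as [roll, pitch, yaw] about the fixed x, y, z axes, in that order (R = Rz(yaw) Ry(pitch) Rx(roll)).
In Python, from workcell import arm gives the robot as it stands. Calls block until the motion is done:
- arm.goto(position, orientation): joint-space move of the TCP to a pose.
- arm.move_linear(position, feed=0.15, rotation=None, max_force=None): straight line of the TCP; rotation=None keeps the orientation; feed is the mean speed in m/s. With max_force (N) it stops when the force on the tool has changed by that much, and returns True; else False.
- arm.movej(angles): joint-space move.
- arm.release() and arm.clamp(force=None): open the fingers fully, or close them until they stop; force is the grip in N (None keeps the last).
- arm.sleep(seconds).
- arm.inverse_kinematics(position, orientation): joint angles nearest the present ones, or None.
- arm.observe(): the state.
- arm.grab_frame(name): name is "scene" or "top"; returns the picture (384x512x3 uint8, red, green, blue); there is no depth.
- arm.camera_model(name): a dict with "camera_matrix" (3x3 intrinsics, pixels), "world_to_cam" (4x4, takes a point from world to camera coordinates). Camera axes: x right, y down, z forward; pixel columns grow to the right and rows downward; lengths in m; the calibration is good to about 2 mm. A picture is of the moment at which its call begins. camera_model takes no time and is no camera call.
A pose or a line that the arm cannot do raises arm.MotionError and nothing moves.
- arm.job_done(): hands the job in, once; it reports no verdict.
The state is a dict: "clock": time; "joint_pos": joint angles; "joint_velocities": joint speeds; "effort": joint torques, N m; "eef_pos": TCP position; "orientation": TCP orientation; "force": force on the tool from outside, world axes, zero at the start; "ft_torque": the same for the moment, N m; "width": finger opening in m.
Only numpy, scipy, OpenCV 4.12 (cv2) and the standard library are available. Lean on these libraries where they do the work, as an engineer would, in place of code of your own. Each camera call takes 0.05 s, during which the arm holds its last target. There are 200 camera calls.

## Working session

There is one attempt and no reset: what is moved stays moved. The work goes in short steps, each a Python script; the robot and the scene stay as the last script left them, time stands still between calls to the robot, and variables do not carry over. Pictures are saved under pics/ and viewed, about 8 in all and at most 12, crops included, and the job is handed in when it is done.

```bash
mkdir -p pics
cat > h.py <<'E'
import numpy as np, cv2
from workcell import arm
def snap(n,f):
    im=arm.grab_frame(n); cv2.imwrite('pics/'+f,im[:,:,::-1]); return im
def proj(n,P):
    m=arm.camera_model(n);K=np.array(m["camera_matrix"]);T=np.array(m["world_to_cam"])
    c=T[:3,:3]@np.atleast_2d(P).T+T[:3,3:]; p=K@c; return (p[:2]/p[2]).T
def ray(n,uv,z):
    m=arm.camera_model(n);K=np.array(m["camera_matrix"]);T=np.array(m["world_to_cam"])
    R=T[:3,:3];o=-R.T@T[:3,3]; d=R.T@np.linalg.inv(K)@[uv[0],uv[1],1]
    return o+d*(z-o[2])/d[2]
E
python3 - <<'E'
from h import *
for n in("top","scene"):
    im=arm.grab_frame(n); cv2.imwrite(f'pics/{n}0.png',cv2.resize(im[:,:,::-1],(800,600),interpolation=cv2.INTER_CUBIC))
    m=arm.camera_model(n); T=np.array(m["world_to_cam"]);print(n,-T[:3,:3].T@T[:3,3],m["camera_matrix"])
print(arm.grasp_offset,arm.observe())
E
```

```text
top [0.40201441 0.01718565 1.2098386 ] [[418.46853784   0.         253.66373466]
 [  0.         418.46853784 189.29924546]
 [  0.           0.           1.        ]]
scene [1.31014074 0.60320988 1.0099239 ] [[475.55604413   0.         250.29005507]
 [  0.         475.55604413 193.04059725]
 [  0.           0.           1.        ]]
0.0187 {'clock': 0.1, 'joint_pos': array([-5.93822596e+01,  2.20852172e+01,  3.86932269e-01, -2.54449673e-02,
       -6.84119181e+01, -1.48177277e+01]), 'joint_velocities': array([ 0.06446674, -0.18207166,  0.11193998,  0.05315946,  0.02392666,
       -0.04373226]), 'effort': array([-3.79436096e-04, -3.93319094e+01,  1.88929760e+01,  4.19793740e+00,
       -2.55421452e-03,  5.96507846e-06]), 'eef_pos': array([ 0.17005768, -0.60086645,  0.23033803]), 'orientation': array([ 92.70970852,  89.88728756, 108.50033641]), 'force': array([ 0.31742633,  0.70641989, -0.33961799]), 'ft_torque': array([ 0.03394143, -0.03398767,  0.0354594 ]), 'width': 0.08557465786600378}
```

View pics/top0.png

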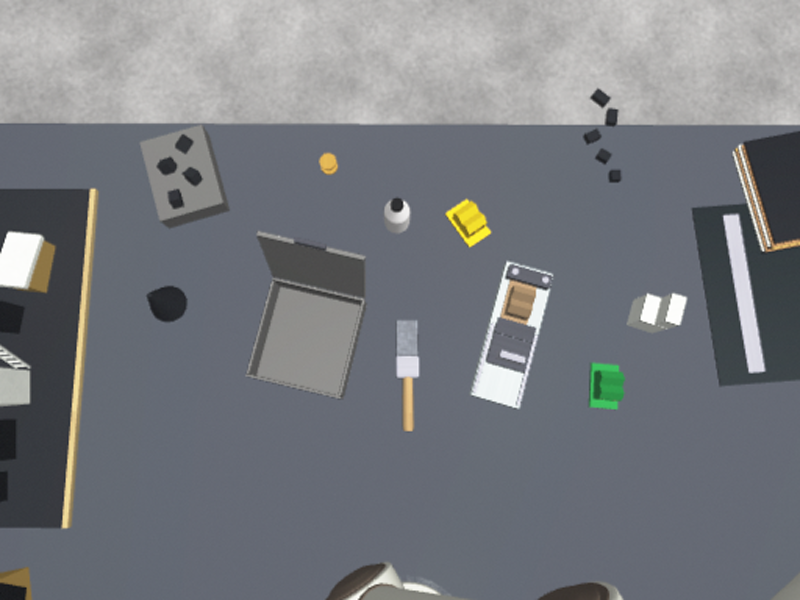

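View pics/scene0.png

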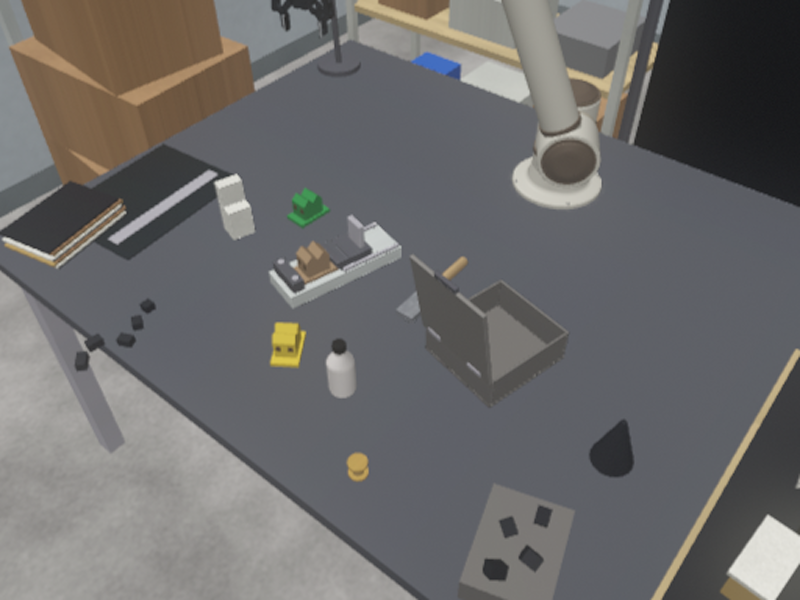

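The pictures show the brown twin-gabled house in the vise at top (519,300). The yellow (468,222) and green (606,385) houses are look-alikes. Only the brown one is bare fibreboard and clamped, so it is the one. Next I'll enlarge the vise and the case.

Run:
```python
from h import *
im=arm.grab_frame("top")[:,:,::-1]
a=cv2.resize(im[155:270,290:365],None,fx=5,fy=5,interpolation=cv2.INTER_CUBIC)
b=cv2.resize(im[145:260,155:240],None,fx=5,fy=5,interpolation=cv2.INTER_CUBIC)
cv2.imwrite('pics/crop.png',np.hstack([a,b]))
```

```text
(no output)
```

View pics/crop.png

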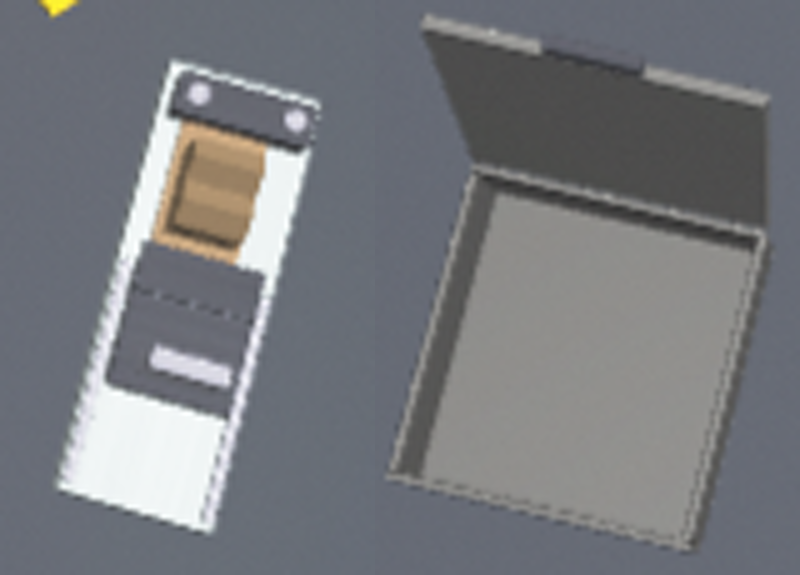

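```bash
cat > fit.py <<'E'
from h import *
from scipy.optimize import least_squares
def fit(uv,loc,x0):
    uv=np.array(uv,float);loc=np.array(loc,float)
    def W(p,loc=loc):
        c,s=np.cos(p[2]),np.sin(p[2]); return np.c_[p[0]+c*loc[:,0]-s*loc[:,1],p[1]+s*loc[:,0]+c*loc[:,1],loc[:,2]]
    f=lambda p:(proj("top",W(p))-uv).ravel()
    r=least_squares(f,x0,loss='soft_l1',x_scale=[.01,.01,.05]); return r.x,f(r.x).reshape(-1,2)
nv=lambda L,ox,oy,sx=0:[((u-sx+.5)/5-.5+ox,(v+.5)/5-.5+oy) for u,v in L]
E
python3 - <<'E'
from fit import *
np.set_printoptions(precision=4,suppress=True)
V=nv([(170,62),(320,105),(213,532),(57,488),(305,150),(168,115)],290,155)
lv=[(.135,.045,.03),(.135,-.045,.03),(-.12,-.045,.03),(-.12,.045,.03),(.1,-.04,.055),(.1,.04,.055)]
p,r=fit(V,lv,[.4,-.2,-.2]);print("vise",p,np.degrees(p[2]));print(r)
H=nv([(152,345),(233,365),(230,387),(152,368)],290,155)
h=np.mean([ray("top",u,.102) for u in H],0)
c,s=np.cos(p[2]),np.sin(p[2]);R=np.array([[c,-s],[s,c]])
print("handle",h,"in vise",R.T@(h[:2]-p[:2]),"house",p[:2]+R@[.06,0])
print("handle sizes",[R.T@(ray("top",u,.102)[:2]-p[:2]) for u in H])
J=nv([(148,243),(268,275)],290,155);print("jaw front lip",[R.T@(ray("top",u,.052)[:2]-p[:2]) for u in J])
O=nv([(187,122),(268,150),(155,245),(240,262)],290,155);print("plinth",[R.T@(ray("top",u,.038)[:2]-p[:2]) for u in O])
O=nv([(190,140),(265,152),(168,228),(240,248)],290,155);print("eaves",[R.T@(ray("top",u,.075)[:2]-p[:2]) for u in O])
C=nv([(475,170),(767,235),(688,546),(388,478)],155,145,375)
lc=[(.09,.085,.068),(.09,-.085,.068),(-.09,-.085,.068),(-.09,.085,.068)]
p2,r=fit(C,lc,[.4,.2,-.2]);print("case",p2,np.degrees(p2[2]));print(r)
# lid angle from top corners
c,s=np.cos(p2[2]),np.sin(p2[2])
for a in np.radians([80,85,90,95,100]):
    P=[]
    for y in(.085,-.085):
        x,z=.09-.18*np.cos(a),.0685+.18*np.sin(a); P.append([p2[0]+c*x-s*y,p2[1]+s*x+c*y,z])
    print(np.degrees(a),proj("top",P).ravel())
print(nv([(422,20),(768,100)],155,145,375))
for n,(u,v,z) in dict(glue=(397,205,.115),brushtip=(407,322,.005),brushend=(408,428,.01),tower=(655,312,.1)).items(): print(n,ray("top",(u/1.5625,v/1.5625),z))
E
```

```text
vise [ 0.5227 -0.19   -0.2723] -15.603286553340793
[[-0.325  -0.2467]
 [ 0.0316 -0.5061]
 [-0.1112  0.7154]
 [-0.2415  0.5901]
 [ 0.4696  0.0406]
 [ 0.1963 -0.5937]]
handle [ 0.4836 -0.1792  0.102 ] in vise [-0.0405 -0.0001] house [ 0.5805 -0.2061]
handle sizes [array([-0.0354,  0.0229]), array([-0.034 , -0.0209]), array([-0.0456, -0.0222]), array([-0.0472,  0.0199])]
jaw front lip [array([0.0253, 0.0326]), array([ 0.0261, -0.0361])]
plinth [array([0.1012, 0.0268]), array([ 0.098 , -0.0215]), array([0.0277, 0.0269]), array([ 0.0314, -0.0216])]
eaves [array([0.0832, 0.0272]), array([ 0.088 , -0.0142]), array([0.0324, 0.0268]), array([ 0.0325, -0.0138])]
case [ 0.5183  0.1764 -0.2302] -13.187566122039271
[[-0.45   -1.4565]
 [ 0.541  -0.4676]
 [ 0.3597  1.4639]
 [-0.4452  0.3581]]
80.0 [156.4953 175.2707 226.7413 191.8315]
85.0 [158.0761 168.7754 228.2993 185.2856]
90.0 [159.7974 162.37   229.9007 178.8075]
95.0 [161.6382 156.1291 231.5264 172.4725]
100.0 [163.576  150.1235 233.1574 166.3532]
[(164.0, 148.6), (233.2, 164.6)]
glue [0.7439 0.017  0.115 ]
brushtip [ 0.5531 -0.0024  0.005 ]
brushend [ 0.3603 -0.0043  0.01  ]
tower [ 0.56   -0.4258  0.1   ]
```

```bash
cat >> fit.py <<'E'
from scipy.spatial.transform import Rotation
import warnings; warnings.filterwarnings("ignore")
np.set_printoptions(precision=4,suppress=True)
VP=np.array([.5227,-.19,-.2723]); CP=np.array([.5183,.1764,-.2302])
def tw(p,x,y,z): c,s=np.cos(p[2]),np.sin(p[2]); return np.array([p[0]+c*x-s*y,p[1]+s*x+c*y,z])
def down(yaw): # tool x down, jaws open along heading yaw
    X=np.array([0,0,-1.]);Y=np.array([np.cos(yaw),np.sin(yaw),0])
    return list(Rotation.from_matrix(np.c_[X,Y,np.cross(X,Y)]).as_euler('xyz',degrees=True))
def best(pos,yaw):
    q0=arm.observe()["joint_pos"];o=[]
    for k in(0,np.pi):
        e=down(yaw+k);q=arm.inverse_kinematics(list(pos),e)
        if q is not None:o.append((np.abs(np.array(q)-q0).max(),e,q))
    return min(o,key=lambda t:t[0])
def st():
    s=arm.observe();print("t%.2f"%s["clock"],s["eef_pos"],"F",s["force"],"w%.4f"%s["width"],"J",s["joint_pos"])
G=arm.grasp_offset
E
python3 - <<'E'
from fit import *
b=tw(VP,-.0405,0,.25); d,e,q=best(b,VP[2]); print(e,q)
arm.goto(list(b),e)
arm.move_linear(list(tw(VP,-.0405,0,.086-G)),feed=.15,max_force=10); st()
arm.clamp(40); st()
hit=arm.move_linear(list(tw(VP,-.0405-.051,0,.086-G)),feed=.05,max_force=25); print(hit); st()
im=arm.grab_frame("top")[:,:,::-1]; sc=arm.grab_frame("scene")[:,:,::-1]
a=cv2.resize(im[155:270,290:365],None,fx=5,fy=5);b=cv2.resize(sc[115:210,160:270],(425,575*95*425//(110*575)) if 0 else (425,367)); b=cv2.copyMakeBorder(b,0,575-367,0,0,0)
cv2.imwrite('pics/jaw.png',np.hstack([a,b]))
E
```

```text
[np.float64(-74.39835923858769), np.float64(90.0), np.float64(0.0)] [ -2.271   10.5681 -12.9357   0.     -66.4962 -13.3306]
t3.42 [ 0.4843 -0.1792  0.0681] F [-0.0659  0.122   0.0725] w0.0855 J [ -2.2759  22.188  -26.7298   0.0137 -40.9852 -13.3314]
t4.08 [ 0.4843 -0.1792  0.0676] F [ 0.2813 -0.6936  0.8576] w0.0116 J [ -2.2792  22.2353 -26.7382   0.0048 -40.9519 -13.3736]
False
t5.24 [ 0.4387 -0.166   0.0676] F [12.4759 -6.0161 -8.9819] w0.0116 J [ -0.7593  18.328  -33.5343   0.1292 -37.6709 -14.8813]
```

View pics/jaw.png

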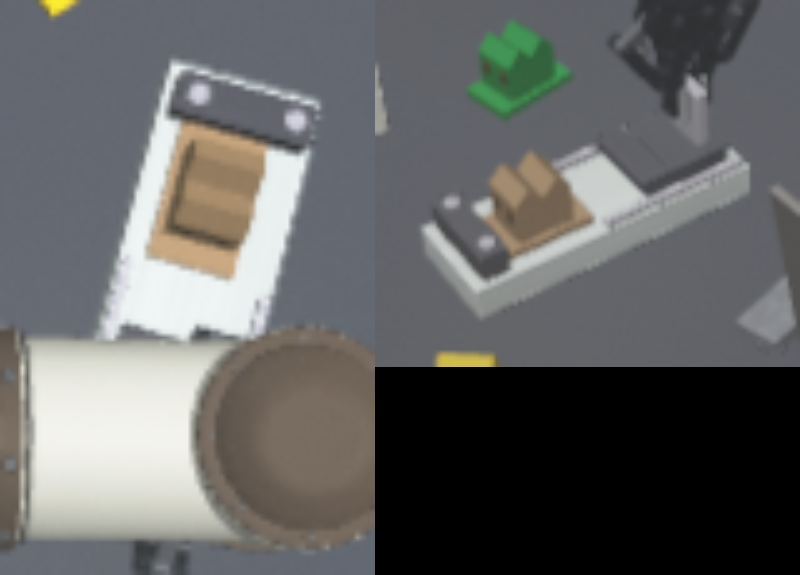

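The jaw moved back about 47 mm. The top crop shows the plinth clear of the jaw, and the scene crop shows the house still standing on the bed with the fingers on the handle plate. Next is the house.

Run:
```python
from fit import *
O=nv([(185,122),(268,148),(148,256),(234,278)],290,155);m=np.mean([ray("top",u,.038) for u in O],0)
c,s=np.cos(VP[2]),np.sin(VP[2]);print("house in vise",np.array([[c,s],[-s,c]])@(m[:2]-VP[:2]))
arm.release(); p=arm.observe()["eef_pos"]; arm.move_linear([p[0],p[1],.2],feed=.2)
b=tw(VP,.06,.002,.2); d,e,q=best(b,VP[2]+np.pi/2); print(q)
arm.goto(list(b),e)
print(arm.move_linear(list(tw(VP,.06,.002,.062-G)),feed=.12,max_force=8)); st()
arm.clamp(30); st()
arm.move_linear(list(tw(VP,.06,.002,.09)),feed=.08); arm.move_linear(list(tw(VP,.06,.002,.22)),feed=.15); st()
im=arm.grab_frame("top")[:,:,::-1]; sc=arm.grab_frame("scene")[:,:,::-1]
cv2.imwrite('pics/lift.png',np.hstack([cv2.resize(im[130:280,270:390],(400,500)),cv2.resize(sc[60:210,140:260],(400,500))]))
```

```text
house in vise [0.0605 0.0038]
[  -4.3261   22.4484   -3.565     0.      -63.9866 -101.2755]
False
t9.68 [ 0.5816 -0.2043  0.0442] F [ 0.3369 -0.801   0.9368] w0.0853 J [  -4.3262   31.7661  -13.387     0.0115  -44.7459 -101.2769]
t10.16 [ 0.5814 -0.2041  0.0438] F [-0.0926  0.7204  2.2942] w0.0396 J [  -4.311    31.785   -13.4037    0.0002  -44.7514 -101.2771]
t11.91 [ 0.5803 -0.204   0.2186] F [-0.0383 -0.2934 -2.0336] w0.0397 J [  -4.328    21.6543   -1.996    -0.0369  -66.4949 -101.275 ]
```

View pics/lift.png

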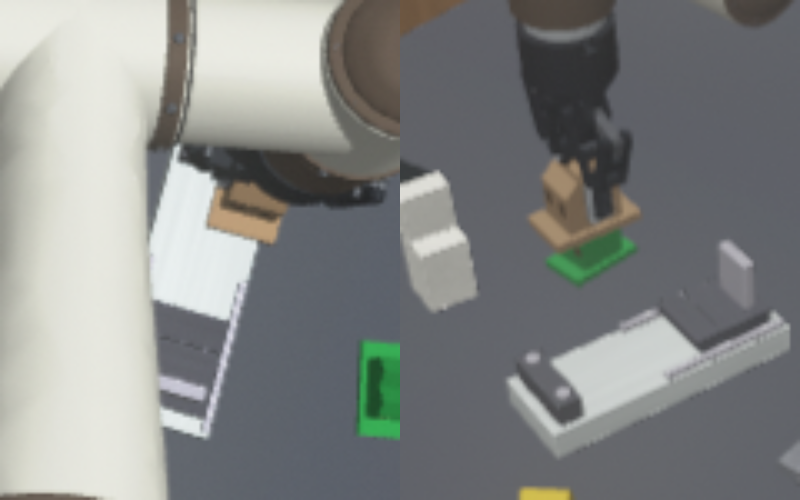

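The house is held upright between the pads (scene crop about (585,200), with the green look-alike behind it on the table). The jaw is still open. Now I'll place it.

Run:
```python
from fit import *
e0=None
a=tw(CP,-.012,0,.28)
w=[.45,-.03,.28]; d,e,q=best(w,CP[2]+np.pi/2); arm.goto(w,e); d,e,q=best(a,CP[2]+np.pi/2); print(q)
arm.move_linear(list(a),feed=.2)
arm.move_linear(list(tw(CP,-.012,0,.06)),feed=.12); arm.sleep(.2)
print(arm.move_linear(list(tw(CP,-.012,0,.0155)),feed=.03,max_force=4)); st()
arm.release(); arm.sleep(.3); st()
arm.move_linear(list(tw(CP,-.012,0,.12)),feed=.1); arm.move_linear(list(tw(CP,-.012,0,.36)),feed=.2); st()
im=arm.grab_frame("top")[:,:,::-1]; sc=arm.grab_frame("scene")[:,:,::-1]
cv2.imwrite('pics/place.png',np.hstack([cv2.resize(im[130:280,140:260],(400,500)),cv2.resize(sc[130:280,255:375],(400,500))]))
```

```text
[  36.7739   11.6263   -7.2136    0.      -71.1601 -139.9634]
True
t17.57 [0.5065 0.179  0.0188] F [-0.9808  0.1908  4.8877] w0.0396 J [  36.7782   28.1535  -26.0726    0.0131  -35.8289 -139.9681]
t18.38 [0.5054 0.1783 0.0176] F [ 0.0632 -0.1083 -0.1909] w0.0853 J [  36.7737   28.2286  -26.1597   -0.0366  -35.8341 -139.9635]
t20.91 [0.5061 0.1789 0.3586] F [-0.3413 -0.2163 -0.2157] w0.0854 J [  36.76      9.8993    1.6348   -0.0512  -82.1097 -139.9764]
```

View pics/place.png

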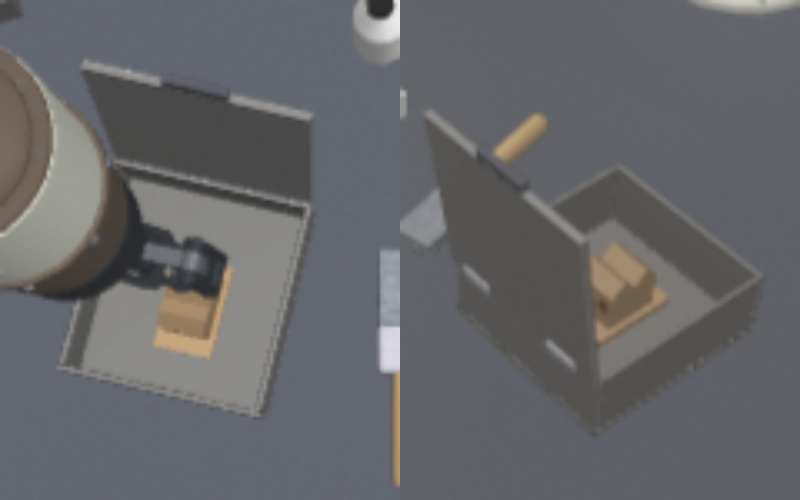

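The house stands upright near the middle of the case (top crop about (190,310)), the fingers are clear, and the lid is still open at about 100°. Now the lid.

Run:
```python
from fit import *
arm.clamp(20)
def T(deg,rr=.145):
    a=np.radians(deg); return list(tw(CP,.09-rr*np.cos(a)+.008*np.sin(a)+.011,0,.0685+rr*np.sin(a)+.008*np.cos(a)))
e=best(arm.observe()["eef_pos"],CP[2]+np.pi/2)[1]
pts=[list(tw(CP,.175,0,.36)),list(tw(CP,.175,0,.205))]+[T(d) for d in range(100,9,-10)]
assert all(arm.inverse_kinematics(p,e) is not None for p in pts)
for i,p in enumerate(pts):
    hit=arm.move_linear(p,feed=.2 if i==0 else .1,max_force=None if i==0 else 15)
    print(i,hit,arm.observe()["force"])
    if hit: break
else:
    f=T(0); f[2]-=.006
    print("press",arm.move_linear(f,feed=.04,max_force=20)); st()
```

```text
0 False [-0.8198  0.0641  0.0811]
1 False [-0.716   0.5353 -0.6376]
2 False [-0.2183 -0.3794 -0.2426]
3 False [ 0.7166  0.5395 -0.3945]
4 False [-0.1944 -0.8493  0.1812]
5 False [ 0.1616 -0.2505  0.2297]
6 False [0.4857 0.1781 0.1988]
7 False [-0.2835 -0.1183  0.1635]
8 False [0.4713 0.8093 0.2374]
9 False [-0.379   0.2478 -0.2966]
10 False [0.649  0.4748 0.7642]
11 False [-0.8621  0.262   0.3735]
press True
t29.36 [0.4764 0.1864 0.0765] F [-1.9944 -0.2324  7.0196] w0.0002 J [  39.5896   21.2124  -26.711     0.0467  -42.3224 -142.7553]
```

Run:
```python
from fit import *
p=arm.observe()["eef_pos"]
arm.move_linear([p[0],p[1],p[2]+.02],feed=.1)
q=tw(CP,-.065,0,.095); arm.move_linear(list(q),feed=.1)
q[2]=.066; print(arm.move_linear(list(q),feed=.03,max_force=25)); st()
q[2]=.3; arm.move_linear(list(q),feed=.2)
arm.goto([.36,-.02,.35],best([.36,-.02,.35],CP[2]+np.pi/2)[1]); st()
im=arm.grab_frame("top")[:,:,::-1]; sc=arm.grab_frame("scene")[:,:,::-1]
cv2.imwrite('pics/shut.png',np.hstack([cv2.resize(im[100:280,80:224],(400,500)),cv2.resize(sc[110:300,155:400],(400,310)).copy() if 0 else cv2.resize(sc[110:300,230:382],(400,500))]))
cv2.imwrite('pics/all.png',np.hstack([im,sc])[:,:])
for z in(.0765,.0865,.0965):print(z,proj("top",[tw(CP,x,y,z) for x,y in((-.09,.085),(-.09,-.085))]).ravel())
```

```text
True
t30.75 [0.4551 0.1912 0.0765] F [-2.4527 -0.2998  9.2632] w0.0001 J [  41.6995   19.7908  -29.1438    0.0601  -41.3622 -144.8483]
t32.97 [ 0.3604 -0.0195  0.3496] F [ 0.2848 -0.3288 -0.2233] w-0.0000 J [  23.1603   -9.3684  -19.0143   -0.0141  -80.3871 -126.3391]
0.0765 [156.0517 240.4107 217.3072 255.2279]
0.0865 [155.19   240.2476 216.985  255.1955]
0.0965 [154.3129 240.0815 216.657  255.1626]
```

View pics/shut.png

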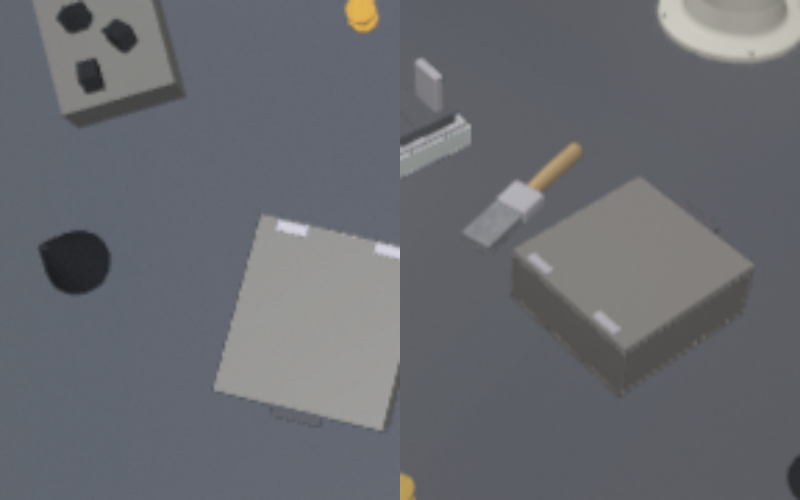

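The lid lies flat on the case (left edge corner at crop (215,388)). Two touches on it, 22 mm apart, both met z = 76.5 mm, so it is fully shut. The jaw is still back, the brush and cone have not moved, and the arm is clear.

```bash
python3 -c "
from workcell import arm
print(arm.job_done(), arm.observe()['clock'])"
```

```text
the job is handed in; nothing more can be done
the job is handed in; nothing more can be done
```

The job is handed in at about 33 s of the 72 s allowed; no verdict was reported.

- **Jaw:** I pulled it back about 47 mm by its handle plate. The house stayed on the vise bed, and the last pictures show the jaw still open.
- **House:** I gripped it by its two flat walls, lifted it out and lowered it at 3 cm/s. It touched the case floor at the expected height (TCP at 18.8 mm). I let go, and the picture showed it upright near the middle of the case.
- **Lid:** I swung it over and pressed it down. Two touches, at 145 mm and about 155 mm from the hinge, both met its upper face at z = 76.5 mm. That matches fully shut, and the picture shows it flat.
- **Other objects:** The brush and cone looked unmoved in the last picture. I did not check the glue bottle and tower again at the end, but the arm did not work near them and no unexpected contact force was seen.

**Weak points:**
- The force readings during the lid swing were close to zero, so they did not confirm contact; the final presses and the picture did.
- The case position fit had pixel errors of up to 1.5 px (about 4 mm), well inside the margins.
- I could not see the house after the lid was shut.

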